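Unclip the parked batten and tilt it out through the cabinet's face frame

TASK

A wooden batten is parked inside the shallow cabinet carcass that lies on its back, one end snapped into the sprung roller catch under the narrow end rail of the face frame. Pull the batten straight off the catch, tilt it so that the freed stud end comes up first, and draw it out diagonally through the opening without forcing it hard against the carcass. Finish while still holding the batten motionless in the gripper, all of it well clear above the carcass, and leave the sanding block, pencil and rule lying where they are.

Things in the scene. Friction and masses are not known exactly. Their poses are not given: they have to be found in the camera images.
- carcass: pale shallow cabinet carcass on its back, fixed; 244 (x) x 504 (y) x 68 (z) mm. Origin: centre of underside; y along its length, z up. Walls 12 mm; inside: floor top at z = 6 mm, face frame's underside at z = 56, inner length y -240 to +240. Frame 12 mm thick, top z = 68. Wide rail at -y: pocket of 155 mm beneath it; narrow rail at +y: hides 65 mm and the catch
- opening (a point): centre of the one rectangular opening in the face frame, level with the frame's top; carcass frame (0, 45, 68) mm. The opening runs x -90 to +90 and y -85 to +175 mm in the carcass frame
- catch (a point): centre of the stud's ball when home in the double roller catch on the floor under the narrow rail; carcass frame (0, 220, 15) mm. Two upright sprung rollers grip behind the ball; a straight level pull of roughly 8 to 20 N toward the carcass's -y snaps it out within 15 mm. It cannot come out upward: the rail is above
- batten: planed brown batten, 40 (x) x 360 (y) x 18 (z) mm, about 0.2 kg, flat on the carcass floor along its length. Origin: centre of underside; z up, y toward the stud on its +y end. At the start its middle is at carcass y = 14 mm, x = 0, so it can slide 74 mm to -y before its tail meets the wall; the stud's tip is clear of the narrow rail after 55 mm. Grasp across its width, near its middle
- stud_ball (a point): centre of the 16 mm steel ball on the stud (6 mm neck) of the batten's +y end; batten frame (0, 206, 9) mm; its tip is 34 mm beyond the wood
- tail_end (a point): centre of the batten's plain end; batten frame (0, -180, 9) mm
- sanding_block: bystander: cork sanding block, 63 x 119 x 36 mm, lying loose beyond the carcass; origin at the centre of its underside
- pencil_flat: bystander: red flat pencil, 14 x 174 x 10 mm, lying loose beyond the carcass; origin at the centre of its underside
- folding_rule: bystander: folded yellow wooden rule, 17 x 237 x 32 mm, lying loose on the robot's side of the carcass; origin at the centre of its underside
- bar_left (a point): point on the top edge of the left of two fixed aluminium clamp bars that run straight along x above the worktop, 24 mm wide, from z = 130 to 185 mm: keep arm and batten clear of it
- bar_right (a point): the same on the right clamp bar (z = 130 to 185 mm, along x); the carcass's wide-rail end may lie below it
- guides (a point): middle of the parking channel on the carcass floor at its -y end, at floor level; carcass frame (0, -155, 6) mm. Two straight wooden guide cleats, 15 mm high, run from y = -240 to -70 mm on both sides of the batten's tail; their inner faces are at x = -30 and +30 mm, so the batten has 10 mm of play on each side. Slide it straight along them

How it is judged:
By the outcome, as a careful person would: the job done as asked, in the order asked, and still so for the second after the job is handed in, while the arm keeps its last pose, push and grip.
It also fails if it takes over 48 s, if anything falls off the work surface, if the arm or the gripper's body presses on something with over 40 N, if the wrist force passes 120 N, or if a joint passes its speed limit or range.

ROBOT

A 6-joint arm with a two-finger parallel gripper is mounted at the origin on a cart in front of the work surface, level with it; the furniture and walls round the work are solid. World frame = base frame: x ahead of the robot, y to its left, z up, the work surface at z = 0. Lengths are in m, angles in rad, forces in N, time in s.
With the tool pointing down it reaches from about 0.225 to 0.875 m from the base axis. Payload 3.4 kg.
Tool frame: the origin (TCP) lies between the finger pads; the fingertips stand 8 mm ahead of it and the grasp point (between the pads) lies 11 mm behind it; z points along the fingers, y is the line along which they close (so a half turn about z gives the same grasp; the last joint's range is limited). The gripper opens to 85 mm and grips with 20 to 120 N. Pads are 22 mm wide; open, the fingers measure 114 mm over their backs; the gripper's body (76 mm by 85 mm) begins 54 mm behind the grasp point. The pads swing forward as they close: fully open they stand 13 mm farther back than shut.
Start: joints at [-1.334, 0.276, 1.505, -0, 1.361, -0.121], TCP at [0.201, -0.539, 0.239] pointing down, gripper open.
Joint ranges: [-2.89, 2.89], [-0.75, 2.08], [0.22, 2.7], [-1.18, 4.32], [0.11, 2.71], [-2.7, 2.7]. Speed limits (rad/s): [2.57, 2.57, 3.14, 3.14, 3.14, 3.14].

INTERFACE

Orientations are given as a unit quaternion [w, x, y, z].
In Python, from rig import manip gives the robot as it stands.
- The arm moves only by the tool move_arm, never from a script. Its argument "deltas" is a list that holds one entry, the list of rows, each a list of 5 numbers: the shift along the tool's x, y, z normalised to -1 to 1, where 1 is 80 cm, then the turn about the tool's z normalised to -1 to 1, where 1 is 120 degrees, then the closure, from -1 (fully open) to 1 (shut). In form: [[[tx, ty, tz, twist, grip], ...]]. A call has 1 to 12 rows; each row is the pose to reach, as a shift and turn from the pose commanded when the call began, along the tool's axes at that moment; what a row does not reach only later rows make up. A row lasts 1/10 s, in which the tool goes at most 50 mm and 8.59 degrees, less where a joint would pass 70% of its speed; a pose out of reach is approached as far as the arm can. A call with a number of a shift or a turn outside -1 to 1 is refused whole. A call with a gripper value outside its range is refused whole. The fingers move at their own pace and stop on an object; "squeeze" is the grip in N (left out, the last holds). Time passes only in rows, so rows that repeat a pose let the fingers close. It gives the time, the measured TCP pose, the force, the opening and the grip force at its end, in the units of the state.
- manip.get_state(): the state, without advancing time (a new reading comes with each control period).
- manip.get_image(name): name is "scene" or "top" or "wrist"; returns the picture (480x640x3 uint8, red, green, blue); there is no depth.
- manip.camera_params(name): a dict with "fx", "fy", "cx", "cy" (pixels), "R" (3x3) and "t" (3): a world point X has camera coordinates R X + t; the wrist camera has in their place "tool_from_camera" (4x4, takes a point from camera to tool coordinates, whose origin is the TCP and whose axes are the flange's). Camera axes: x right, y down, z forward; pixel columns grow to the right and rows downward; lengths in m; the calibration is good to about 2 mm. A picture is of the moment at which its call begins: read the wrist's pose just before it. camera_params takes no time and is no camera call.
- manip.sign_off(): hands the job in; it is judged then, once.
The state is a dict: "clock": time; "qpos": joint angles; "qd": joint speeds; "effort": joint torques, N m; "position": TCP position; "ee_rot": TCP orientation; "contact_force": force on the tool from outside, world axes, zero at the start; "moment": the same for the moment, N m; "width": finger opening in m; "gripper_force": force on a finger pad.
Only numpy, scipy, OpenCV 4.12 (cv2) and the standard library are available. Lean on these libraries where they do the work, as an engineer would, in place of code of your own. Each camera call takes 0.05 s, during which the arm holds its last target. There are 200 camera calls.

## Working session

There is one attempt and no reset: what is moved stays moved. The work goes in short steps, Python scripts to look and compute and a tool call to move; the robot and the scene stay as the last step left them, time stands still between calls to the robot, and variables do not carry over. Pictures are saved under pics/ and viewed, at most 10 in all, crops included, and the job is handed in when it is done.

Besides the shell and the picture viewer there is one more tool, called by a JSON object that holds its "name" and its "arguments". move_arm: Moves the arm, as the interface text tells. Scaled input: -1 to 1 covers 80 cm each way for a shift and 120 degrees each way for a turn. Its arguments: {"type":"object","properties":{"deltas":{"type":"array","items":{"type":"array","items":{"type":"array","items":{"type":"number","minimum":-1,"maximum":1}}}},"squeeze":{"type":"number"}},"required":["deltas"]}

```bash
mkdir -p pics; ls; python3 - <<'E'
from rig import manip
import cv2
s=manip.get_state(); print({k:s[k] for k in('clock','position','ee_rot','contact_force','width')})
for n in('top','scene'):
    cv2.imwrite(f'pics/{n}0.png',manip.get_image(n)[:,:,::-1]); print(n,manip.camera_params(n))
print(manip.camera_params('wrist'))
E
```

```text
pics
{'clock': 0.0, 'position': array([ 0.20125327, -0.53806473,  0.23841283]), 'ee_rot': array([-9.3758164e-04,  9.8403862e-01,  1.7795256e-01, -4.8807365e-05]), 'contact_force': array([-0.21568311, -0.036477  ,  0.22355979]), 'width': 0.0852507847386204}
top {'fx': 461.0369415821115, 'fy': 461.0369415821115, 'cx': 317.65988187091864, 'cy': 243.20589165070643, 'R': array([[ 0.02525622, -0.99958968,  0.01351258],
       [-0.98893407, -0.02695909, -0.14588562],
       [ 0.14619005, -0.00967853, -0.98920918]]), 't': array([0.1145399 , 0.60910178, 0.98386046])}
scene {'fx': 453.87879342710767, 'fy': 453.87879342710767, 'cx': 322.1866866146621, 'cy': 232.96103584558395, 'R': array([[-0.50571921, -0.86266647,  0.00739255],
       [-0.57143365,  0.32854609, -0.75201133],
       [ 0.64630616, -0.38453093, -0.65910872]]), 't': array([0.43836126, 0.39995071, 0.83268162])}
{'fx': 359.8228136276888, 'fy': 359.8228136276888, 'cx': 327.52746739964397, 'cy': 234.25971125181303, 'tool_from_camera': array([[-3.73594077e-04, -9.47276428e-01, -3.20417274e-01,
         8.32443749e-02],
       [ 9.99999930e-01, -3.44134121e-04, -1.48568486e-04,
        -4.49813847e-04],
       [ 3.04689079e-05, -3.20417307e-01,  9.47276490e-01,
        -1.35212063e-01],
       [ 0.00000000e+00,  0.00000000e+00,  0.00000000e+00,
         1.00000000e+00]])}
```

View pics/top0.png

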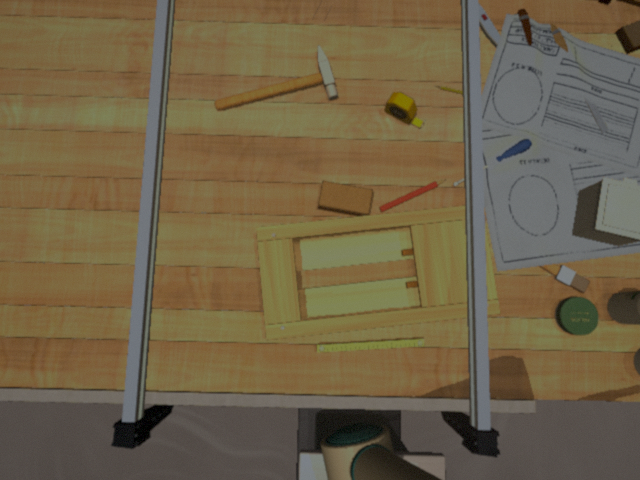

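View pics/scene0.png

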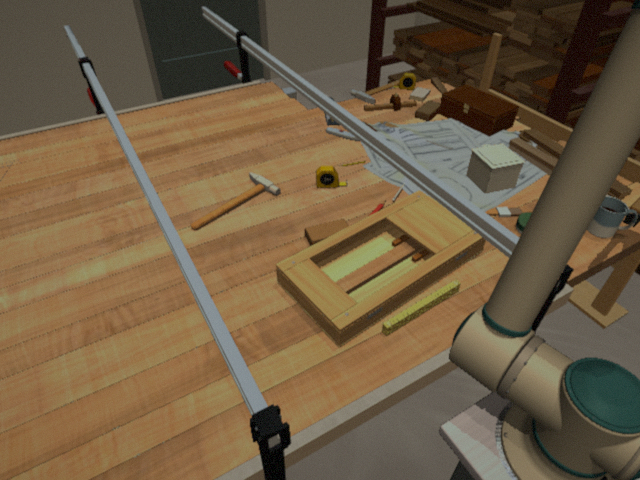

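The top view shows the carcass with its narrow rail at the left (world +y), around (257,228)-(267,338). The wide rail is under the right bar (x≈480), the batten is the brown strip at row ≈270, and the opening spans about columns 295–418. Next I'll enlarge that area to read the corners.

```bash
python3 - <<'E'
import cv2
i=cv2.imread('pics/top0.png')[200:350,245:445]
i=cv2.convertScaleAbs(cv2.resize(i,None,fx=4,fy=4,interpolation=cv2.INTER_CUBIC),alpha=1.3)
cv2.imwrite('pics/crop0.png',i)
E
```

```text
(no output)
```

View pics/crop0.png

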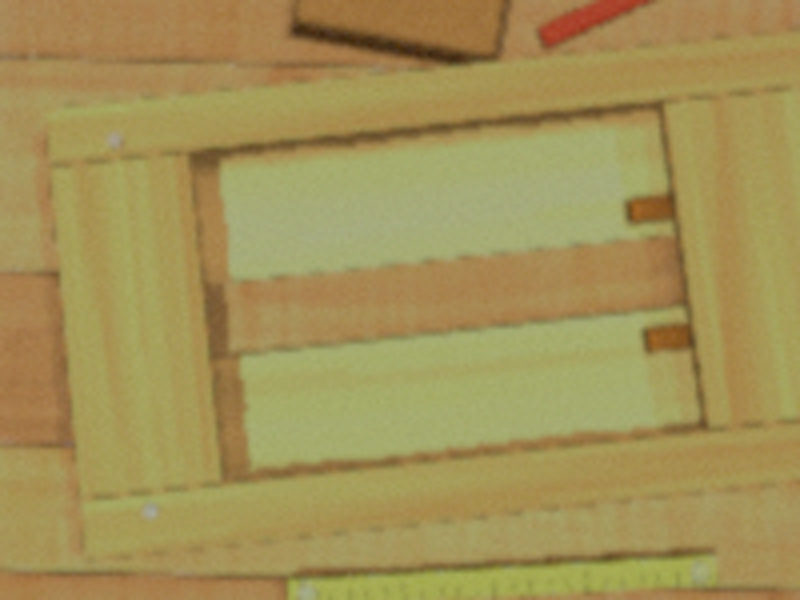

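The crop shows the opening corners at about (192,154), (663,103), (706,427) and (220,482). The batten edges run (235,281)→(670,237) and (240,354)→(685,308). I'll cast rays onto z = 0.068 for the frame and z = 0.024 for the batten top.

```bash
cat > h.py <<'E'
from rig import manip
import numpy as np
from scipy.spatial.transform import Rotation as Ro
def ray(n,uv,z):
    c=manip.camera_params(n);R=c['R'];o=-R.T@c['t']
    d=R.T@np.array([(uv[0]-c['cx'])/c['fx'],(uv[1]-c['cy'])/c['fy'],1]);return o+d*(z-o[2])/d[2]
def rot(s):
    w,x,y,z=s['ee_rot'];return Ro.from_quat([x,y,z,w]).as_matrix()
E
python3 - <<'E'
from h import *
cr=lambda u,v:(245+(u+.5)/4-.5,200+(v+.5)/4-.5)
P=np.array([ray('top',cr(*p),.068) for p in[(192,154),(663,103),(706,427),(220,482),(48,112),(88,556)]])
B=np.array([ray('top',cr(*p),.024) for p in[(235,281),(670,237),(240,354),(685,308)]])
print(P.round(4));print(B.round(4))
L=lambda a,b:np.linalg.norm(a-b)
print('sizes',L(P[0],P[1]),L(P[3],P[2]),L(P[0],P[3]),L(P[1],P[2]),L(P[4],P[5]))
M=np.array([[90,175],[90,-85],[-90,-85],[-90,175],[122,252],[-122,252]])/1000
W=P[:,:2];mc=M.mean(0);wc=W.mean(0)
U,_,V=np.linalg.svd((M-mc).T@(W-wc));R=(U@V).T;t=wc-R@mc
print('yaw',np.degrees(np.arctan2(R[1,0],R[0,0])),np.linalg.det(R),'t',t,'res',(W-(M@R.T+t)).round(4).tolist())
for n,p in dict(catch=(0,.22),mid=(0,.014),open=(0,.045),tail=(0,-.166)).items():print(n,(R@p+t).round(4))
print('batten pts in carcass',((B[:,:2]-t)@R).round(4))
for n,uv,z in[('barL',(160,100),.185),('barL',(137,400),.185),('barR',(471,100),.185),('barR',(481,400),.185)]:print(n,ray('top',uv,z).round(3))
s=manip.get_state();print(rot(s).round(3))
E
```

```text
[[ 0.612   0.1855  0.068 ]
 [ 0.6474 -0.0717  0.068 ]
 [ 0.4718 -0.094   0.068 ]
 [ 0.4363  0.1648  0.068 ]
 [ 0.6331  0.2648  0.068 ]
 [ 0.3961  0.2332  0.068 ]]
[[ 0.5472  0.1609  0.024 ]
 [ 0.5788 -0.0848  0.024 ]
 [ 0.5064  0.1569  0.024 ]
 [ 0.5387 -0.0931  0.024 ]]
sizes 0.2596697582030127 0.26130382836897853 0.17696708957492785 0.17705418214244545 0.23910960941772386
yaw 7.595451914212635 1.0 t [0.54783536 0.00076414] res [[-0.0019, -0.0006], [-0.0009, -0.0001], [0.0019, 0.0013], [0.0008, 0.0025], [-0.0024, -0.0019], [0.0025, -0.0012]]
catch [0.5188 0.2188]
mid [0.546  0.0146]
open [0.5419 0.0454]
tail [ 0.5698 -0.1638]
batten pts in carcass [[ 0.0206  0.1588]
 [ 0.0193 -0.0889]
 [-0.0205  0.1603]
 [-0.0215 -0.0918]]
barL [0.866 0.455 0.185]
barL [0.288 0.453 0.185]
barR [ 0.886 -0.171  0.185]
barR [ 0.302 -0.175  0.185]
[[ 0.937  0.35  -0.   ]
 [ 0.35  -0.937  0.002]
 [ 0.    -0.002 -1.   ]]
```

The measurements agree with the given sizes: opening 0.260 × 0.177 m, yaw 7.6°, and batten centred in the carcass to within 1 mm. The bars are at y ≈ -0.173 and +0.454. I'll add a helper that turns a world target into row units.

```bash
cat >> h.py <<'E'
YAW=np.radians(7.6); T=np.array([.5478,.0008])
ax=np.array([-np.sin(YAW),np.cos(YAW)]); cx=np.array([np.cos(YAW),np.sin(YAW)])
def go(xc,yc,z):
    """carcass x,y and world z of the TCP, tool x along carcass +y -> row units"""
    s=manip.get_state();R=rot(s);p=np.r_[T+xc*cx+yc*ax,z]
    d=R.T@(p-s['position'])
    a=np.degrees(np.arctan2(*(R.T@np.r_[ax,0])[1::-1]))
    print('t',round(s['clock'],2),'pos',s['position'].round(4),'F',s['contact_force'].round(1),'w',round(s['width'],4),'g',s['gripper_force'],'->',(d/.8).round(4),'twist',round(a/120,4))
E
python3 -c "
from h import *
go(0,.049,.30)"
```

```text
t 0.1 pos [ 0.2013 -0.5382  0.2385] F [-0.4 -0.2 -0.4] w 0.0857 g 0.0 -> [ 0.6554 -0.5391 -0.0758] twist -0.6425
```

{"name": "move_arm", "arguments": {"deltas": [[[0,0,-0.076,0,-1],[0,0,-0.076,0,-1],[0.655,-0.539,-0.076,-0.64,-1],[0.655,-0.539,-0.076,-0.64,-1],[0.655,-0.539,-0.076,-0.64,-1],[0.655,-0.539,-0.076,-0.64,-1],[0.655,-0.539,-0.076,-0.64,-1],[0.655,-0.539,-0.076,-0.64,-1],[0.655,-0.539,-0.076,-0.64,-1],[0.655,-0.539,-0.076,-0.64,-1],[0.655,-0.539,-0.076,-0.64,-1],[0.655,-0.539,-0.076,-0.64,-1]]]}}

```text
clock: 1.3
position: [0.4524, -0.1039, 0.3002]
ee_rot: [0.001, 0.66, 0.751, 0.0]
contact_force: [1.1, -0.7, 0.7]
width: 0.0855
gripper_force: 0.0
```

```bash
python3 -c "
from h import *
go(0,.049,.30)"
```

```text
t 1.3 pos [ 0.4524 -0.1039  0.3002] F [ 1.1 -0.7  0.7] w 0.0855 g 0.0 -> [0.1756 0.135  0.0002] twist -0.0014
```

{"name": "move_arm", "arguments": {"deltas": [[[0.175,0.135,0,0,-1],[0.175,0.135,0,0,-1],[0.175,0.135,0,0,-1],[0.175,0.135,0,0,-1],[0.175,0.135,0,0,-1],[0.175,0.135,0,0,-1]]]}}

```text
clock: 1.9
position: [0.5409, 0.0471, 0.2995]
ee_rot: [-0.0, 0.66, 0.751, -0.001]
contact_force: [-0.4, -0.2, 0.6]
width: 0.0853
gripper_force: 0.0
```

```bash
python3 - <<'E'
from h import *
import cv2
go(0,.049,.12)
cv2.imwrite('pics/w1.png',manip.get_image('wrist')[:,:,::-1])
E
```

```text
t 1.9 pos [0.5409 0.0471 0.2995] F [-0.4 -0.2  0.6] w 0.0853 g 0.0 -> [0.0029 0.0011 0.2244] twist -0.0018
```

View pics/w1.png

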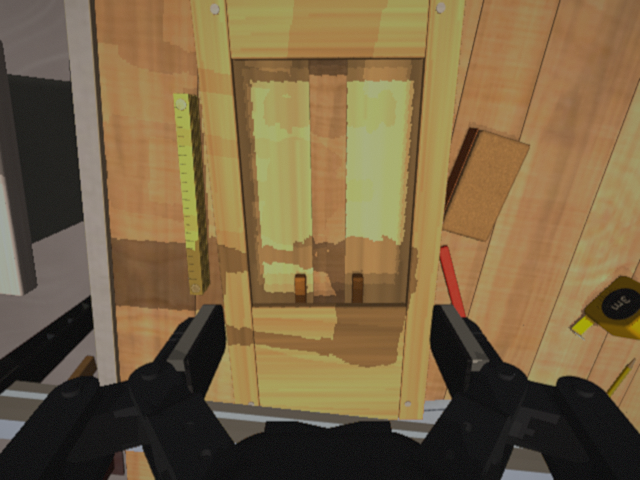

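The wrist view shows the batten as a vertical strip at columns 309–346, centred on the image (cx 327.5), with the cleats at (300,287) and (357,287). The gripper is centred and aligned, so I'll descend.

{"name": "move_arm", "arguments": {"deltas": [[[0.003,0.001,0.06,-0.002,-1],[0.003,0.001,0.12,-0.002,-1],[0.003,0.001,0.18,-0.002,-1],[0.003,0.001,0.24,-0.002,-1],[0.003,0.001,0.28,-0.002,-1],[0.003,0.001,0.31,-0.002,-1],[0.003,0.001,0.33,-0.002,-1],[0.003,0.001,0.34,-0.002,-1],[0.003,0.001,0.34,-0.002,-1]]]}}

```text
clock: 2.85
position: [0.5407, 0.0481, 0.0275]
ee_rot: [-0.001, 0.66, 0.752, -0.001]
contact_force: [-0.4, -0.0, -0.4]
width: 0.0852
gripper_force: 0.0
```

```bash
python3 - <<'E'
from h import *
go(0,.049,.014)
E
```

```text
t 2.85 pos [0.5407 0.0481 0.0275] F [-0.4 -0.  -0.4] w 0.0852 g 0.0 -> [0.0014 0.001  0.0169] twist -0.0012
```

{"name": "move_arm", "arguments": {"deltas": [[[0.001,0.001,0,0,-0.2],[0.001,0.001,0,0,-0.2],[0.001,0.001,0,0,-0.2],[0.001,0.001,0.005,0,-0.2],[0.001,0.001,0.01,0,-0.2],[0.001,0.001,0.0125,0,-0.2],[0.001,0.001,0.0125,0,-0.2]]]}}

```text
clock: 3.55
position: [0.5418, 0.0502, 0.0175]
ee_rot: [-0.0, 0.659, 0.752, -0.0]
contact_force: [1.1, -0.0, 0.2]
width: 0.0512
gripper_force: 0.0
```

```bash
python3 - <<'E'
from h import *
import cv2
go(0,.049,.014)
cv2.imwrite('pics/w2.png',manip.get_image('wrist')[:,:,::-1])
E
```

```text
t 3.55 pos [0.5418 0.0502 0.0175] F [ 1.1 -0.   0.2] w 0.0512 g 0.0 -> [-0.0009 -0.0007  0.0044] twist -0.0005
```

View pics/w2.png

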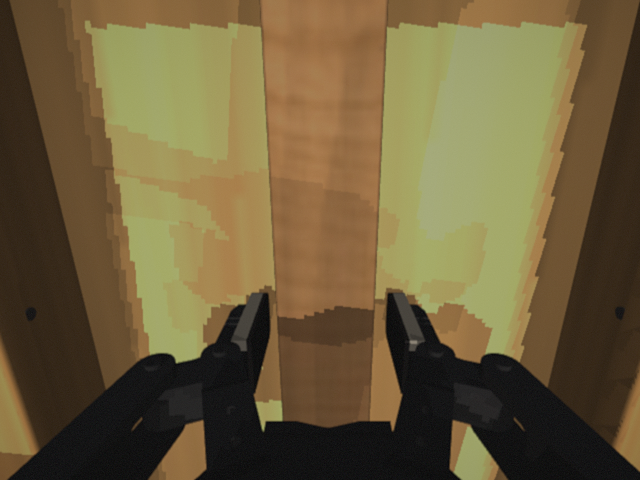

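The fingers straddle the batten symmetrically (batten columns 275–380, pads at about 260 and 395). I'll go down 4 mm more and close.

{"name": "move_arm", "arguments": {"deltas": [[[-0.001,0,0.0025,0,-0.2],[-0.001,0,0.005,0,-0.2],[-0.001,0,0.005,0,-0.2]]]}}

```text
clock: 3.9
position: [0.5422, 0.0493, 0.0138]
ee_rot: [-0.0, 0.659, 0.752, -0.0]
contact_force: [-0.5, -0.4, 0.3]
width: 0.051
gripper_force: 0.0
```

{"name": "move_arm", "arguments": {"deltas": [[[0,0,0,0,0.2],[0,0,0,0,0.3],[0,0,0,0,0.3],[0,0,0,0,0.3],[0,0,0,0,0.3]]], "squeeze": 60}}

```text
clock: 4.4
position: [0.5421, 0.0494, 0.0143]
ee_rot: [-0.0, 0.659, 0.752, -0.0]
contact_force: [-0.8, -0.1, 3.7]
width: 0.0384
gripper_force: 62.7
```

```bash
python3 - <<'E'
from h import *
go(0,.049,.014)
E
```

```text
t 4.4 pos [0.5421 0.0494 0.0143] F [-0.8 -0.1  3.7] w 0.0384 g 62.74980425834656 -> [ 0.0001 -0.001   0.0004] twist -0.0003
```

Gripped at 38.4 mm with 63 N. Pull straight along carcass -y, which is tool -x.

{"name": "move_arm", "arguments": {"deltas": [[[-0.003,0,-0.001,0,0.3],[-0.006,0,-0.001,0,0.3],[-0.009,0,-0.001,0,0.3],[-0.012,0,-0.001,0,0.3],[-0.015,0,-0.001,0,0.3]]]}}

```text
clock: 4.9
position: [0.543, 0.0395, 0.0143]
ee_rot: [-0.002, 0.66, 0.752, 0.001]
contact_force: [-0.3, 6.2, -0.5]
width: 0.0387
gripper_force: 62.3
```

{"name": "move_arm", "arguments": {"deltas": [[[-0.003,0,0,0,0.3],[-0.006,0,0,0,0.3],[-0.009,0,0,0,0.3],[-0.012,0,0,0,0.3],[-0.012,0,0,0,0.3]]]}}

```text
clock: 5.4
position: [0.5456, 0.0273, 0.0148]
ee_rot: [0.0, 0.659, 0.752, 0.0]
contact_force: [-0.3, 0.8, -2.4]
width: 0.0387
gripper_force: 62.1
```

```bash
python3 - <<'E'
from h import *
import cv2
go(0,.049-.064,.0145)
cv2.imwrite('pics/w3.png',manip.get_image('wrist')[:,:,::-1])
E
```

```text
t 5.4 pos [0.5456 0.0273 0.0148] F [-0.3  0.8 -2.4] w 0.0387 g 62.05497980117798 -> [-0.0519 -0.0016  0.0005] twist -0.0009
```

View pics/w3.png

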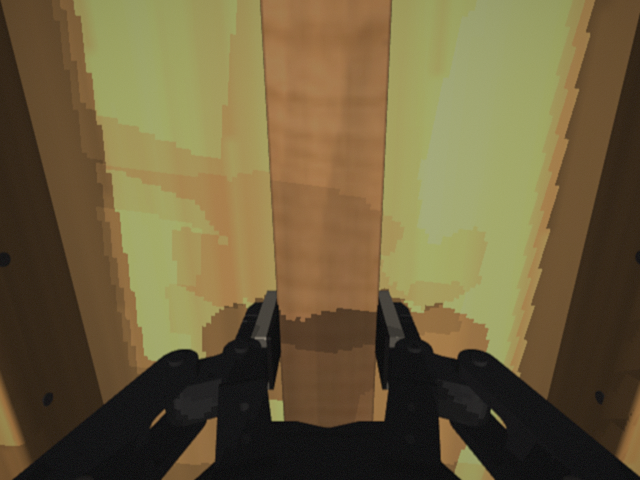

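The view is consistent with the batten coming along: its grain looks the same relative to the pads while the side screws moved from (30,313) to (48,398). The force dropped from 6 N to 1 N, so the catch has let go. I'll continue the straight slide to 64 mm.

{"name": "move_arm", "arguments": {"deltas": [[[-0.006,0,0,0,0.3],[-0.012,-0.001,0,0,0.3],[-0.02,-0.001,0,0,0.3],[-0.028,-0.001,0,0,0.3],[-0.036,-0.001,0,0,0.3],[-0.044,-0.001,0,0,0.3],[-0.05,-0.001,0,0,0.3],[-0.051,-0.001,0,0,0.3],[-0.051,-0.001,0,0,0.3]]]}}

```text
clock: 6.35
position: [0.5498, -0.0128, 0.0149]
ee_rot: [-0.0, 0.659, 0.752, 0.0]
contact_force: [0.4, 0.7, -1.9]
width: 0.0381
gripper_force: 62.1
```

```bash
python3 - <<'E'
from h import *
import cv2
go(0,.049-.064,.0145)
a=manip.get_image('wrist')[:,:,::-1];b=manip.get_image('top')[200:350,245:445,::-1]
b=cv2.resize(b,(427,320),interpolation=cv2.INTER_CUBIC);a=cv2.resize(a,(427,320))[:, 27:400]
cv2.imwrite('pics/c4.png',cv2.hconcat([a,b]))
E
```

```text
t 6.35 pos [ 0.5498 -0.0128  0.0149] F [ 0.4  0.7 -1.9] w 0.0381 g 62.05109238624573 -> [-0.0015 -0.0002  0.0005] twist -0.0007
```

View pics/c4.png

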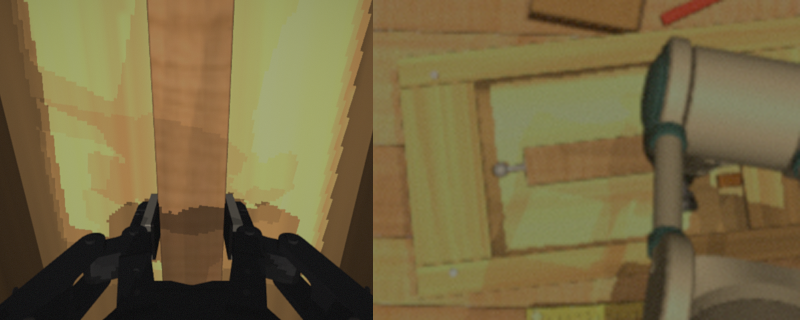

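The stud and ball are free: the ball is at (502,170) in the right-hand panel, clear of the narrow rail. Next I'll loosen the grip to 20 N and lift gently, so the batten can pivot between the pads with its tail on the floor.

{"name": "move_arm", "arguments": {"deltas": [[[0,0,0,0,0.3],[0,0,0,0,0.3],[0,0,-0.004,0,0.3],[0,0,-0.008,0,0.3],[0,0,-0.012,0,0.3],[0,0,-0.016,0,0.3],[0,0,-0.02,0,0.3],[0,0,-0.024,0,0.3],[0,0,-0.024,0,0.3]]], "squeeze": 20}}

```text
clock: 7.35
position: [0.5501, -0.0127, 0.0347]
ee_rot: [0.001, 0.659, 0.752, 0.0]
contact_force: [-0.4, -0.6, -2.9]
width: 0.0383
gripper_force: 62.0
```

```bash
python3 - <<'E'
from h import *
import cv2
go(0,.049-.064,.0145);s=manip.get_state();print(s['moment'])
p=ray('top',(305.4,279.7),.015);print('ball before',(p[:2]-T)@np.c_[cx,ax])
a=manip.get_image('wrist')[:,:,::-1];b=manip.get_image('scene')[150:350,250:500,::-1]
cv2.imwrite('pics/c5.png',cv2.hconcat([cv2.resize(a,(400,300)),cv2.resize(b,(375,300),interpolation=cv2.INTER_CUBIC)]))
E
```

```text
t 7.35 pos [ 0.5501 -0.0127  0.0347] F [-0.4 -0.6 -2.9] w 0.0383 g 62.04336404800415 -> [-0.0016 -0.0007  0.0252] twist -0.0005
[ 0.00284726 -0.0523288   0.00699805]
ball before [-0.00123909  0.15659969]
```

View pics/c5.png

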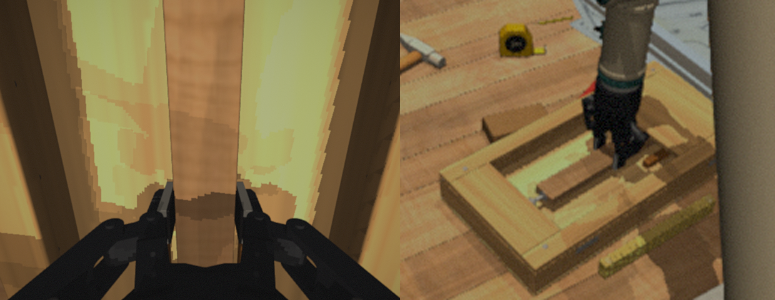

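The batten still came up level, because the grip reads 62 N and the lower squeeze didn't take effect. In the scene panel, the stud end is just above the floor at (545,195). I'll try again with a different closure value.

{"name": "move_arm", "arguments": {"deltas": [[[0,0,0,0,0.2],[0,0,0,0,0.2],[0,0,0,0,0.2]]], "squeeze": 20}}

```text
clock: 7.75
position: [0.5496, -0.0126, 0.0339]
ee_rot: [-0.0, 0.659, 0.752, -0.0]
contact_force: [-0.3, -0.1, -2.8]
width: 0.0386
gripper_force: 62.0
```

{"name": "move_arm", "arguments": {"deltas": [[[0,0,0.005,0,0.2],[0,0,0.01,0,0.2],[0,0,0.015,0,0.2],[0,0,0.02,0,0.2],[0,0,0.0235,0,0.2],[0,0,0.0235,0,0.2],[0,0,0.0235,0,0.0],[0,0,0.0235,0,0.0],[0,0,0.0235,0,0.0]]], "squeeze": 20}}

```text
clock: 8.65
position: [0.5502, -0.0127, 0.0158]
ee_rot: [0.001, 0.659, 0.752, 0.0]
contact_force: [0.2, -0.3, 0.1]
width: 0.0427
gripper_force: 0.0
```

{"name": "move_arm", "arguments": {"deltas": [[[0,0,0,0,0.3],[0,0,0,0,0.3],[0,0,0,0,0.3],[0,0,0,0,0.3]]], "squeeze": 20}}

```text
clock: 9.05
position: [0.5502, -0.0127, 0.0158]
ee_rot: [0.0, 0.659, 0.752, 0.0]
contact_force: [-0.6, 0.6, 5.5]
width: 0.0399
gripper_force: 22.0
```

Regripped at 22 N. I'll lift gently and watch the force.

{"name": "move_arm", "arguments": {"deltas": [[[0,0,-0.004,0,0.3],[0,0,-0.008,0,0.3],[0,0,-0.012,0,0.3],[0,0,-0.016,0,0.3],[0,0,-0.02,0,0.3],[0,0,-0.024,0,0.3],[0,0,-0.028,0,0.3],[0,0,-0.028,0,0.3]]]}}

```text
clock: 9.85
position: [0.5501, -0.0127, 0.0382]
ee_rot: [0.0, 0.659, 0.752, 0.0]
contact_force: [0.5, -0.4, -2.1]
width: 0.0395
gripper_force: 21.2
```

```bash
python3 - <<'E'
from h import *
import cv2
go(0,.049-.064,.0145);s=manip.get_state();print(s['moment'])
a=manip.get_image('wrist')[:,:,::-1];b=manip.get_image('scene')[180:320,260:460,::-1]
cv2.imwrite('pics/c6.png',cv2.hconcat([cv2.resize(a,(370,280)),cv2.resize(b,(400,280),interpolation=cv2.INTER_CUBIC)]))
E
```

```text
t 9.85 pos [ 0.5501 -0.0127  0.0382] F [ 0.5 -0.4 -2.1] w 0.0395 g 21.165454387664795 -> [-0.0017 -0.0007  0.0297] twist -0.0005
[ 0.04503643 -0.04622109  0.04644875]
```

View pics/c6.png

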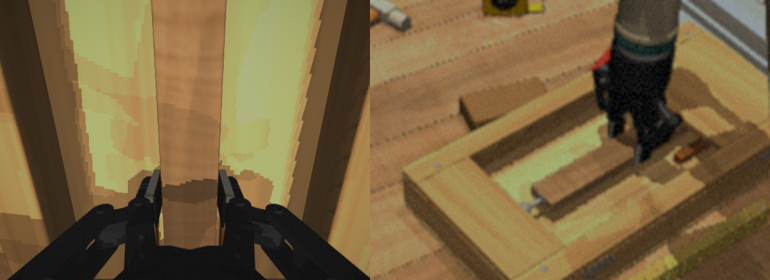

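The lift is smooth: -2.1 N is just the batten's weight, and it's still about level, with the stud at (530,207) in the right panel. To measure tilt numerically, I'll use the batten's apparent width in the wrist camera. The true width is 40 mm, so it gives depth row by row.

```bash
cat >> h.py <<'E'
import cv2
def tilt(name=None):
    im=manip.get_image('wrist');c=manip.camera_params('wrist');M=c['tool_from_camera']
    if name: cv2.imwrite(name,im[:,:,::-1])
    g=cv2.GaussianBlur(im.astype(np.float32),(3,7),0); d=(g[:,:,0]-g[:,:,1])
    G=np.abs(np.diff(d,axis=1)); P=[]
    for r in range(5,230,5):
        l=220+np.argmax(G[r,220:320]); rr=335+np.argmax(G[r,335:435]); 
        if min(G[r,l],G[r,rr])<6: continue
        Z=c['fx']*.04/(rr-l); u=(l+rr+1)/2
        P.append((M@np.array([(u-c['cx'])/c['fx']*Z,(r-c['cy'])/c['fy']*Z,Z,1]))[:3])
    P=np.array(P)
    if len(P)<6: print('few',len(P));return
    k=np.ones(len(P),bool)
    for _ in range(4):
        f=np.polyfit(P[k,0],-P[k,2],1);e=np.abs(np.polyval(f,P[:,0])+P[:,2]);k=e<max(.002,2*np.median(e))
    print('nose-up deg',np.degrees(np.arctan(f[0])).round(2),'top height over TCP at grip',f[1].round(4),'n',k.sum(),len(P),'med err',np.median(e).round(4),'x range',P[k,0].min().round(3),P[k,0].max().round(3))
E
python3 -c "
from h import *
tilt()"
```

```text
nose-up deg 0.36 top height over TCP at grip 0.006 n 40 45 med err 0.0004 x range 0.043 0.115
```

The batten is level (0.4°) and its top is at z = 44 mm, 12 mm below the rail. I'll keep lifting slowly so that the rail edge pivots it gently in the soft grip.

{"name": "move_arm", "arguments": {"deltas": [[[0,0,-0.003,0,0.3],[0,0,-0.006,0,0.3],[0,0,-0.009,0,0.3],[0,0,-0.012,0,0.3],[0,0,-0.014,0,0.3],[0,0,-0.016,0,0.3],[0,0,-0.018,0,0.3],[0,0,-0.02,0,0.3]]]}}

```text
clock: 10.8
position: [0.5498, -0.0127, 0.0537]
ee_rot: [0.0, 0.659, 0.752, -0.0]
contact_force: [1.2, -0.2, -4.2]
width: 0.0392
gripper_force: 21.0
```

```bash
python3 -c "
from h import *
go(0,-.015,.06)
tilt()"
```

```text
t 10.8 pos [ 0.5498 -0.0127  0.0537] F [ 1.2 -0.2 -4.2] w 0.0392 g 21.001448035240173 -> [-0.0017 -0.0003 -0.0079] twist -0.0005
nose-up deg 5.4 top height over TCP at grip 0.0048 n 28 39 med err 0.0007 x range 0.066 0.113
```

It pivots as planned: 5.4° nose-up with about 2 N on the rail edge. Another 7 mm should give about 11°.

{"name": "move_arm", "arguments": {"deltas": [[[0,0,-0.002,0,0.3],[0,0,-0.004,0,0.3],[0,0,-0.006,0,0.3],[0,0,-0.008,0,0.3],[0,0,-0.009,0,0.3],[0,0,-0.009,0,0.3]]]}}

```text
clock: 11.45
position: [0.5496, -0.0126, 0.061]
ee_rot: [-0.0, 0.659, 0.752, -0.0]
contact_force: [-0.3, -0.3, -4.1]
width: 0.0396
gripper_force: 20.8
```

```bash
python3 -c "
from h import *
go(0,-.015,.06)
tilt()"
```

```text
t 11.45 pos [ 0.5496 -0.0126  0.061 ] F [-0.3 -0.3 -4.1] w 0.0396 g 20.803405344486237 -> [-0.0019 -0.      0.0012] twist -0.0005
nose-up deg 10.34 top height over TCP at grip 0.0057 n 32 39 med err 0.0004 x range 0.069 0.11
```

It's at 10.3°, and the stud and wood end both clear the narrow rail. I'll firm the grip, ease off the rail by 1.5 mm, then draw the batten out along its own axis.

{"name": "move_arm", "arguments": {"deltas": [[[0,0,0,0,0.4],[0,0,0,0,0.5],[0,0,0.002,0,0.5],[0,0,0.002,0,0.5]]], "squeeze": 60}}

```text
clock: 11.9
position: [0.5499, -0.0126, 0.0593]
ee_rot: [0.0, 0.659, 0.752, 0.0]
contact_force: [0.7, 0.0, -2.0]
width: 0.0386
gripper_force: 66.5
```

```bash
python3 -c "
from h import *
go(0,-.015,.06)
tilt()"
```

```text
t 11.9 pos [ 0.5499 -0.0126  0.0593] F [ 0.7  0.  -2. ] w 0.0386 g 66.45961403846741 -> [-0.0018 -0.0003 -0.0009] twist -0.0005
nose-up deg 9.73 top height over TCP at grip 0.0059 n 31 39 med err 0.0004 x range 0.069 0.11
```

The force is now only the batten's weight (2 N), so nothing is touching. Now the diagonal draw at about 10°.

{"name": "move_arm", "arguments": {"deltas": [[[0.01,0,-0.0018,0,0.5],[0.025,0,-0.0044,0,0.5],[0.04,0,-0.007,0,0.5],[0.055,0,-0.0097,0,0.5],[0.07,0,-0.0123,0,0.5],[0.085,0,-0.015,0,0.5],[0.095,0,-0.0168,0,0.5],[0.1,0,-0.0176,0,0.5],[0.1,0,-0.0176,0,0.5]]]}}

```text
clock: 12.85
position: [0.5392, 0.0672, 0.0735]
ee_rot: [0.0, 0.659, 0.752, 0.0]
contact_force: [-0.2, -0.0, -2.4]
width: 0.0384
gripper_force: 66.5
```

{"name": "move_arm", "arguments": {"deltas": [[[0.01,0,-0.0018,0,0.5],[0.025,0,-0.0044,0,0.5],[0.04,0,-0.007,0,0.5],[0.055,0,-0.0097,0,0.5],[0.07,0,-0.0123,0,0.5],[0.085,0,-0.015,0,0.5],[0.095,0,-0.0168,0,0.5],[0.1,0,-0.0176,0,0.5],[0.1,0,-0.0176,0,0.5]]]}}

```text
clock: 13.75
position: [0.5287, 0.1466, 0.0875]
ee_rot: [0.0, 0.659, 0.752, -0.0]
contact_force: [-0.3, 0.9, -2.5]
width: 0.0383
gripper_force: 66.5
```

```bash
python3 -c "
from h import *
go(0,.141,.20)
tilt()"
```

```text
t 13.75 pos [0.5287 0.1466 0.0875] F [-0.3  0.9 -2.5] w 0.0383 g 66.48181915283203 -> [-0.0075 -0.0004 -0.1406] twist -0.0
nose-up deg -1.42 top height over TCP at grip 0.0584 n 19 25 med err 0.0009 x range 0.072 0.095
```

The tail is about 19 mm clear of the wide rail's edge and the force is still only the weight. Now straight up.

{"name": "move_arm", "arguments": {"deltas": [[[0,0,-0.012,0,0.5],[0,0,-0.03,0,0.5],[0,0,-0.055,0,0.5],[0,0,-0.085,0,0.5],[0,0,-0.115,0,0.5],[0,0,-0.145,0,0.5],[0,0,-0.175,0,0.5],[0,0,-0.205,0,0.5],[0,0,-0.225,0,0.5],[0,0,-0.235,0,0.5],[0,0,-0.24,0,0.5],[0,0,-0.24,0,0.5]]]}}

```text
clock: 15.0
position: [0.5287, 0.1457, 0.2795]
ee_rot: [0.0, 0.659, 0.752, -0.0]
contact_force: [0.1, -0.1, -2.3]
width: 0.0382
gripper_force: 66.6
```

{"name": "move_arm", "arguments": {"deltas": [[[0,0,0,0,0.5],[0,0,0,0,0.5],[0,0,0,0,0.5],[0,0,0,0,0.5],[0,0,0,0,0.5]]]}}

```text
clock: 15.5
position: [0.5287, 0.146, 0.2792]
ee_rot: [-0.0, 0.659, 0.752, -0.0]
contact_force: [0.6, -0.3, -2.7]
width: 0.0384
gripper_force: 66.6
```

```bash
python3 - <<'E'
from h import *
go(0,.141,.20)
a=manip.get_image('scene')[100:400,200:600,::-1];b=manip.get_image('top')[150:370,230:500,::-1]
cv2.imwrite('pics/c7.png',cv2.hconcat([cv2.resize(a,(400,300)),cv2.resize(b,(368,300))]))
E
```

```text
t 15.5 pos [0.5287 0.146  0.2792] F [ 0.6 -0.3 -2.7] w 0.0384 g 66.58948302268982 -> [-0.0068 -0.0003  0.099 ] twist -0.0005
```

View pics/c7.png

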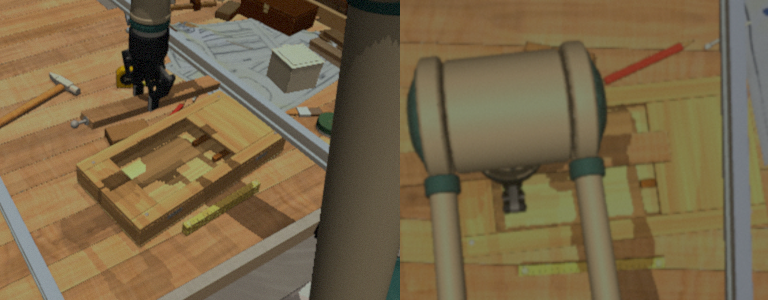

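The last picture shows the batten held high in the gripper, with its stud end at (75,123) and tail at (215,85), clear above the carcass. In the top panel the tail at (668,148) is well short of the right bar at column 735. The block, pencil and rule look unmoved. I'll hand it in.

```bash
python3 -c "
from rig import manip
print(manip.sign_off())"
```

```text
the job is handed in; nothing more can be done
None
```

I pulled the batten straight off the catch, tilted it stud end up by about 10°, drew it out diagonally with at most about 2 N measured against the wide rail, and handed in at 15.6 s with it held still and well above the carcass; the sanding block, pencil and rule look unmoved.

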